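# File the sample plate on the lever arch board

### The job

Lift the black-tipped lever of the lever arch board so that its two rings spring open, thread the loose sample plate onto both posts with its wooden grip on the side away from the lever, so that it lies flat on the board, and press the lever down until it snaps home and the rings are shut. Work gently: the board stands on rubber feet that must never be pushed down or pulled up by much (lever and plate need 14 N at most; 20 N is too much), and leave the other things on the bench where they are.

Things in the scene. Friction and masses are not known exactly. Their poses are not given: they have to be found in the camera images.
- post_mid (a point): On the top of the lever arch board (wood, 130 x 220 x 6 mm, top 14 mm above the bench), midway between two fixed upright steel posts at x = +40 and -40 mm, 6 mm thick, 30 mm tall, the top 6 mm tapering to 2 mm. x runs along the line of posts, y to the empty part of the board for the plate (edge at +115 mm), -y to the rings and lever (edge at -105 mm), z up.
- rings (a joint): Angle of the two steel wire rings in rad, 1.06 times the lever's: 0 shut, 0.85 open. They swing about an axis along x at y = -42 mm, z = 6 mm from post_mid. Shut, they arch 43 mm high over the board and meet the post tops; open, their tips are back at y = -36 mm, all of them under 60 mm high.
- lever_hinge (a point): Middle of the lever's axis (along x), fixed to the board at y = -60 mm, z = +12 mm from post_mid, axes the same. The lever is a steel strip 9 mm wide, 4 mm thick, pointing to -y, with a black cross sleeve at its end (14 mm diameter, 22 mm long in x), sleeve axis 85 mm from the hinge. Lever home, the sleeve overhangs the board's edge over bare bench.
- lever (a joint): Lever angle in rad above its own home: 0 home (firm stop, rings shut), 0.8 fully up. Spring: below 0.03 it pulls the lever home, above it drives it up to 0.8. Lifting takes 1 N; pressing down 6 N square to the lever, most near 0.5. Each lever is bent differently: home is 0 to 0.42 rad above level (not shown in this value), the sleeve's axis then 12 to 47 mm above the board top.
- file_board (a joint): How far the board is pressed down into its rubber feet, in m (negative: pulled up); 0 at rest, stiffness about 10 N per mm. More than 2 mm (20 N) either way bends the mechanism.
- plate: The loose aluminium sample plate, 110 (x) by 100 (y) by 4 mm, 0.13 kg, five small brass discs along its +y edge. Origin: centre of its underside, z up. A wooden grip bar stands on it, 50 mm long in x, 12 mm thick in y, centred at x = 0, y = +4 mm, 4 to 32 mm above the underside. Two 9.5 mm through holes at x = +40 and -40 mm, y = -38 mm, for the posts.
- plate_holes (a point): the point midway between the plate's two holes, on its underside, 38 mm from the plate's origin along its -y; axes as the plate's. With the plate filed it lies on post_mid and the axes agree.
- tin_green: bystander: small round tin, 63 mm across, 16 mm high
- wax_disc: bystander: wax disc, 32 mm across, 10 mm high
- yellow_pot: bystander: small round yellow pot, 47 mm across, 24 mm high
- loupe: bystander: small metal loupe, 30 x 27 x 15 mm
- tin_white: bystander: small pale round tin, 68 mm across, 14 mm high

How it is judged:
On the way, in this order (a step that is already met when the one before it is completed fails the run):
1. the lever is up and the rings stand open (value of joint lever above 0.65 rad), for 0.2 s.
2. the plate is on both posts, down on the board, the rings still open (value of joint lever above 0.65 rad and horizontal distance between plate_holes and post_mid below 0.005 m and z of plate_holes in the frame of post_mid below 0.004 m and y of plate in the frame of post_mid above 0.03 m), for 0.2 s.
At the end, for the whole second after the job is handed in: the lever is home (below 0.03 rad) and the rings are shut; the plate lies at rest on the board on both posts: its hole midpoint within 5 mm of post_mid sideways and less than 4 mm above it, its tilt under 0.06 rad, its grip on the side away from the lever (value of joint lever below 0.03 rad and horizontal distance between plate_holes and post_mid below 0.005 m and z of plate_holes in the frame of post_mid below 0.004 m and y of plate in the frame of post_mid above 0.03 m and angle between plate's own z axis and vertical below 0.06 rad and linear speed of plate below 0.02 m/s); the robot touches nothing.
It fails at once if the board is pushed down or pulled up by more than 2 mm (20 N) (value of joint file_board above 0.002 m or value of joint file_board below -0.002 m).
It fails at once if a bystander is shifted by more than 20 mm (distance of any of tin_green, wax_disc, yellow_pot, loupe, tin_white from where it was at the start of the episode above 0.02 m).
It also fails if it takes over 72 s, if anything falls off the work surface, if the arm or the gripper's body presses on something with over 40 N, if the wrist force passes 120 N, or if a joint passes its speed limit or range.

### The arm

A 7-joint arm with a two-finger parallel gripper is mounted at the origin on a cart in front of the work surface, level with it; the furniture and walls round the work are solid. World frame = base frame: x ahead of the robot, y to its left, z up, the work surface at z = 0. Lengths are in m, angles in rad, forces in N, time in s.
With the tool pointing down it reaches from about 0.425 to 0.875 m from the base axis. Payload 8.4 kg.
Tool frame: the origin (TCP) lies between the finger pads; the fingertips stand 14 mm ahead of it and the grasp point (between the pads) lies 5 mm behind it; z points along the fingers, y is the line along which they close (so a half turn about z gives the same grasp; the last joint's range is limited). The gripper opens to 87 mm and grips with 3 to 60 N. Pads are 19 mm wide; open, the fingers measure 117 mm over their backs; the gripper's body (75 mm by 190 mm) begins 51 mm behind the grasp point.
Start: joints at [1.068, 0.333, 0.04, 1.465, -0.013, 1.343, -0.059], TCP at [0.255, -0.598, 0.237] pointing down, gripper open.
Joint ranges: [-2.58, 2.58], [-0.38, 2.09], [-1.3, 1.39], [0.25, 2.4], [-1.5, 4.64], [0.08, 2.09], [-2.65, 2.65]. Speed limits (rad/s): [2.22, 2.22, 2.79, 2.79, 3.14, 3.14, 3.14].

### API

Orientations are given as [roll, pitch, yaw] about the fixed x, y, z axes, in that order (R = Rz(yaw) Ry(pitch) Rx(roll)).
In Python, from rig import observe, read_camera, get_calibration, job_done gives the robot as it stands. The module is installed in compiled form; this text tells all that it offers.
- The arm moves only by the tool move_arm, never from a script. Its argument "commands" is a list of rows, each an object of numbers: "rx", "ry", "rz": the turn, a rotation vector about the tool's x, y, z in rad; "dx", "dy", "dz": the shift along the tool's x, y, z in mm; "grip": the opening, from 0 (shut) to 1 (fully open). In form: [{"rx": .., "ry": .., "rz": .., "dx": .., "dy": .., "dz": .., "grip": ..}, ...]. A call has 1 to 12 rows; each row shifts and turns the commanded pose from where the row before left it, along the tool's axes as they then stand; what a row does not reach is not made up. A row lasts 1/12 s, in which the tool goes at most 41.7 mm and 7.16 degrees, less where a joint would pass 70% of its speed; a pose out of reach is approached as far as the arm can. A call with a gripper value outside its range is refused whole. The fingers move at their own pace and stop on an object; "newtons" is the grip in N (left out, the last holds). Time passes only in rows, so rows that do not move let the fingers close. It gives the time, the measured TCP pose, the force, the opening and the grip force at its end, in the units of the state.
- observe(): the state, without advancing time (a new reading comes with each control period).
- read_camera(name): name is "scene" or "side" or "wrist"; returns the picture (480x640x3 uint8, red, green, blue); there is no depth.
- get_calibration(name): a dict with "mtx" (3x3 intrinsics, pixels), "D" ([k1, k2, p1, p2, k3] as OpenCV has them; the pictures are not rectified), "rvec" (rotation vector, rad) and "tvec" (3), from world to camera coordinates, as OpenCV has them; the wrist camera has in their place "tool_from_camera" (4x4, takes a point from camera to tool coordinates, whose origin is the TCP and whose axes are the flange's). Camera axes: x right, y down, z forward; pixel columns grow to the right and rows downward; lengths in m; the calibration is good to about 2 mm. A picture is of the moment at which its call begins: read the wrist's pose just before it. get_calibration takes no time and is no camera call.
- job_done(): hands the job in; it is judged then, once.
The state is a dict: "time_s": time; "qpos": joint angles; "qd": joint speeds; "joint_torque": joint torques, N m; "position": TCP position; "tcp_rot": TCP orientation; "force": force on the tool from outside, world axes, zero at the start; "moment": the same for the moment, N m; "grip_width": finger opening in m; "grasp_force": force on a finger pad.
Only numpy, scipy, OpenCV 4.12 (cv2) and the standard library are available. Lean on these libraries where they do the work, as an engineer would, in place of code of your own. Each camera call takes 0.05 s, during which the arm holds its last target. There are 200 camera calls.

## Working session

There is one attempt and no reset: what is moved stays moved. The work goes in short steps, Python scripts to look and compute and a tool call to move; the robot and the scene stay as the last step left them, time stands still between calls to the robot, and variables do not carry over. Pictures are saved under pics/ and viewed, at most 10 in all, crops included, and the job is handed in when it is done.

Besides the shell and the picture viewer there is one more tool, called after "Request:" as name([rows], argument=value, ...), one row to a line, values as JSON. move_arm: Moves the arm, as the interface text tells. Its arguments: {"type":"object","properties":{"commands":{"type":"array"},"newtons":{"type":"number"}},"required":["commands"]}

```bash
mkdir -p pics; cat > h.py <<'E'
import numpy as np, cv2
from rig import observe, read_camera, get_calibration, job_done
from scipy.spatial.transform import Rotation as R
def snap(n,f):
    s=observe(); im=read_camera(n); cv2.imwrite(f'pics/{f}.png',im[:,:,::-1]); np.save(f'pics/{f}.npy',np.r_[s['position'],s['tcp_rot']]); return im
def cam(n,pose=None):
    c=get_calibration(n); K=np.array(c['mtx']);D=np.array(c['D'])
    if n=='wrist':
        T=np.eye(4);T[:3,:3]=R.from_euler('xyz',pose[3:]).as_matrix();T[:3,3]=pose[:3]
        T=T@np.array(c['tool_from_camera']); return K,D,T[:3,:3],T[:3,3]
    Rm=R.from_rotvec(np.ravel(c['rvec'])).as_matrix(); return K,D,Rm.T,-Rm.T@np.ravel(c['tvec'])
def ray(n,px,pose=None):
    K,D,Rm,o=cam(n,pose); u=cv2.undistortPoints(np.array(px,float).reshape(-1,1,2),K,D)[:,0]
    return o,np.c_[u,np.ones(len(u))]@Rm.T
def plane(n,px,z,pose=None):
    o,d=ray(n,px,pose); return o+d*((z-o[2])/d[:,2])[:,None]
def tri(*rays):
    A=0;b=0;P=[]
    for o,d in rays:
        d=np.ravel(d)/np.linalg.norm(d);M=np.eye(3)-np.outer(d,d);A=A+M;b=b+M@o;P.append((M,o))
    x=np.linalg.solve(A,b); return x,[float(np.linalg.norm(M@(x-o))) for M,o in P]
def proj(n,X,pose=None):
    K,D,Rm,o=cam(n,pose); return cv2.projectPoints(np.array(X,float).reshape(-1,1,3),cv2.Rodrigues(Rm.T)[0],-Rm.T@o,K,D)[0][:,0]
E
python3 - <<'E'
from h import *
s=observe();print(s)
snap('scene','sc0');snap('side','sd0')
for n in('scene','side'):
    K,D,Rm,o=cam(n);print(n,K[0,0],o.round(3),Rm[:,2].round(2))
print(get_calibration('wrist'))
E
```

```text
{'time_s': 0.0, 'qpos': array([ 1.06783213,  0.33389561,  0.03986561,  1.46631254, -0.01343436,
        1.34332001, -0.05850966]), 'qd': array([ 3.80448292e-04,  5.87994372e-06,  8.77429355e-04, -1.06667056e-03,
        4.65248734e-04,  5.71515760e-04, -9.19702605e-04]), 'joint_torque': array([-3.70179509e-05, -6.56362367e+01,  1.33525461e+00, -4.03798842e+01,
       -5.98674989e-02,  4.50061366e-02,  1.36767558e-04]), 'position': array([ 0.25517503, -0.59730076,  0.23564884]), 'tcp_rot': array([-3.13992469e+00,  7.63944520e-05,  4.03736798e-01]), 'force': array([-0.06975815,  0.30744887,  0.12550041]), 'moment': array([ 0.04765163, -0.05001073, -0.00675701]), 'grasp_force': 0.0, 'grip_width': 0.08717534093467737}
scene 486.7883324225448 [0.037 0.655 0.681] [ 0.51 -0.64 -0.58]
side 579.3049010854791 [0.128 0.832 0.761] [ 0.39 -0.71 -0.59]
{'mtx': array([[417.13297419,   0.        , 320.40365571],
       [  0.        , 417.13297419, 236.42632288],
       [  0.        ,   0.        ,   1.        ]]), 'D': array([-0.03821235,  0.        ,  0.        ,  0.        ,  0.        ]), 'tool_from_camera': array([[ 6.52801075e-04, -9.69128337e-01, -2.46555958e-01,
         6.83245382e-02],
       [ 9.99999559e-01,  7.99232651e-04, -4.93836061e-04,
         5.01772942e-04],
       [ 6.75646092e-04, -2.46555527e-01,  9.69128431e-01,
        -1.48292071e-01],
       [ 0.00000000e+00,  0.00000000e+00,  0.00000000e+00,
         1.00000000e+00]])}
```

View pics/sc0.png

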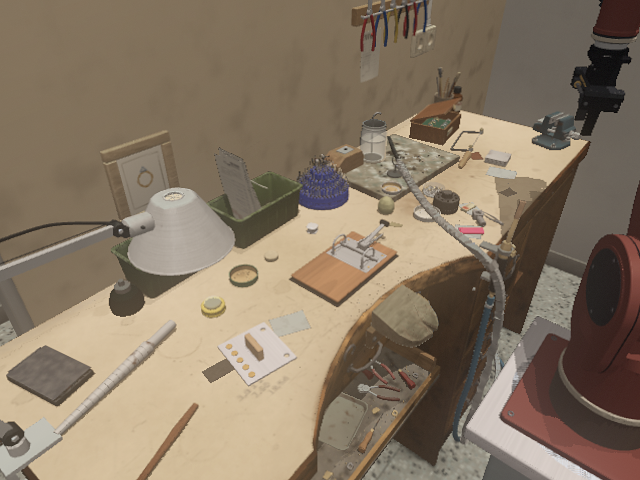

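View pics/sd0.png

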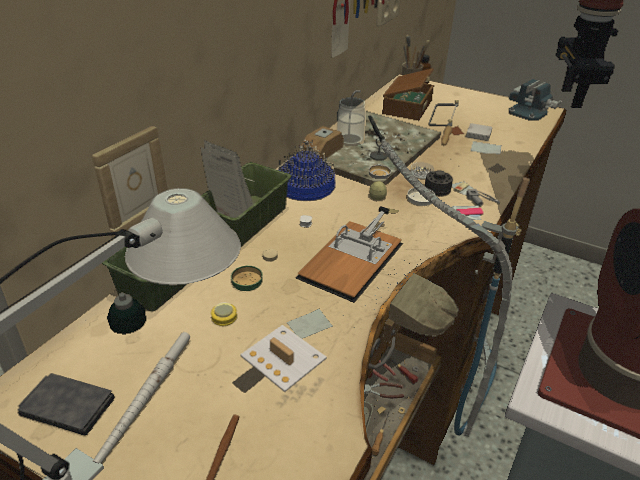

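Both views: board at about (345,267) scene / (350,260) side, black lever tip about (386,222) / (388,210). The plate is at (257,350) / (283,357), discs toward the left/bottom and holes toward the board. The flex-shaft hose passes to the right, over (440,200). I'll zoom in on all of it in one picture.

```bash
python3 - <<'E'
from h import *
a=cv2.imread('pics/sc0.png');b=cv2.imread('pics/sd0.png')
def c(i,x,y): 
    o=cv2.resize(i[y:y+100,x:x+133],(399,300),interpolation=cv2.INTER_CUBIC)
    for k in range(0,133,20): cv2.putText(o,str(x+k),(k*3,8),0,.3,(0,0,255)); cv2.line(o,(k*3,9),(k*3,13),(0,0,255))
    for k in range(0,100,20): cv2.putText(o,str(y+k),(0,k*3+4),0,.3,(0,0,255))
    return o
cv2.imwrite('pics/crop0.png',np.vstack([np.hstack([c(a,285,210),c(b,290,200)]),np.hstack([c(a,200,300),c(b,225,310)])]))
# rough
for n,pb,pl,pc in(('scene',(345,270),(385,222),(257,352)),('side',(350,265),(386,211),(283,358))):
    print(n,plane(n,[pb,pl,pc],.014).round(3).tolist())
# hose
for p,q in(((395,140),(378,120)),((440,205),(425,183)),((485,255),(495,230))):
    print(tri((ray('scene',[p])),(ray('side',[q]))))
E
```

```text
scene [[0.515, -0.017, 0.014], [0.551, -0.232, 0.014], [0.498, 0.267, 0.014]]
side [[0.518, -0.009, 0.014], [0.539, -0.23, 0.014], [0.5, 0.272, 0.014]]
(array([ 0.67964699, -0.46600103,  0.11570253]), [0.0001668390875608023, 0.00016683908756087726])
(array([ 0.56249026, -0.57531798, -0.09830321]), [0.004239098624155575, 0.0042390986241556475])
(array([ 0.28187765, -0.18477442,  0.07624391]), [0.006474293529406935, 0.006474293529407027])
```

View pics/crop0.png

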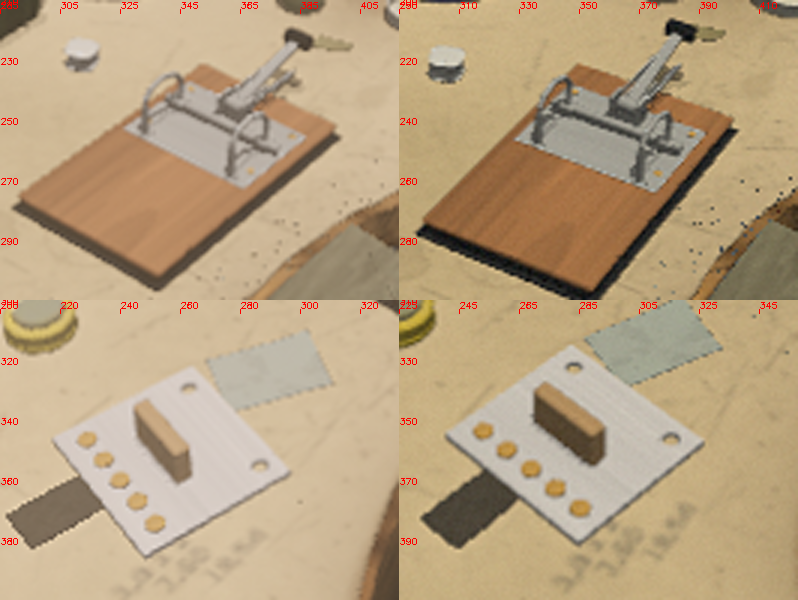

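The crop shows the board with its shut rings and the sleeve at scene (385,223) / side (384,210). It also shows the plate holes at scene (263,329),(287,355) and side (283,332),(316,356), and the grip top centre at scene (254,346) / side (282,350).

```bash
python3 - <<'E'
from h import *
P={'bL':((291.7,276.7),(298.3,273.3)),'bB':((337.7,301.7),(354.3,296.7)),'bR':((397.7,255.7),(402,241.7)),'bT':((352.7,231.7),(348.7,221.7)),
'post1':((333.3,254.3),(337.3,247.7)),'post2':((362.3,268.3),(370.7,260)),'sleeve':((384.7,223.3),(384.3,210)),
'h1':((262.7,328.7),(283.3,332.3)),'h2':((286.7,355),(315.7,356)),'grip':((254.3,346),(282.3,350.3))}
for k,(a,b) in P.items():
    x,r=tri(ray('scene',[a]),ray('side',[b]))
    z=.004 if k[0]=='h' else .032 if k=='grip' else .014
    print(k,x.round(3),np.round(r[0],4),plane('scene',[a],z)[0].round(3),plane('side',[b],z)[0].round(3))
# bystanders etc
for n,q in(('tin_white?',(425,213)),('tin_green',(243,274)),('yellow',(213,306)),('wax',(271,257)),('loupe?',(312,228))): print(n,plane('scene',[q],.01).round(3))
E
```

```text
bL [0.597 0.064 0.007] 0.0018 [0.59  0.073 0.014] [0.594 0.069 0.014]
bB [0.467 0.071 0.012] 0.0002 [0.466 0.073 0.014] [0.467 0.072 0.014]
bR [ 0.462 -0.15   0.003] 0.0024 [ 0.453 -0.133  0.014] [ 0.459 -0.139  0.014]
bT [ 0.603 -0.167 -0.003] 0.0002 [ 0.588 -0.147  0.014] [ 0.592 -0.146  0.014]
post1 [ 0.565 -0.039  0.02 ] 0.0 [ 0.569 -0.046  0.014] [ 0.568 -0.046  0.014]
post2 [ 0.489 -0.045  0.015] 0.0 [ 0.489 -0.046  0.014] [ 0.489 -0.046  0.014]
sleeve [ 0.527 -0.189  0.043] 0.0008 [ 0.549 -0.227  0.014] [ 0.544 -0.232  0.014]
h1 [0.537 0.214 0.005] 0.0001 [0.538 0.214 0.004] [0.537 0.214 0.004]
h2 [0.459 0.232 0.004] 0.0005 [0.458 0.233 0.004] [0.459 0.232 0.004]
grip [0.506 0.265 0.023] 0.0002 [0.499 0.271 0.032] [0.501 0.272 0.032]
tin_white? [[ 0.498 -0.338  0.01 ]]
tin_green [[0.68  0.129 0.01 ]]
yellow [[0.653 0.235 0.01 ]]
wax [[0.675 0.047 0.01 ]]
loupe? [[ 0.679 -0.101  0.01 ]]
```

Request:
move_arm([
  {"dz":-10,"rz":-0.0973},
  {"dz":-10,"rz":-0.0973},
  {"dz":-10,"rz":-0.0973},
  {"dz":-10,"rz":-0.0973},
  {"dz":-10,"rz":-0.0973},
  {"dz":-10,"rz":-0.0973},
  {"dz":-10,"rz":-0.0973},
  {"dz":-10,"rz":-0.0973},
  {"dz":-10,"rz":-0.0973},
  {"dz":-10,"rz":-0.0973},
  {"dz":-10,"rz":-0.0973},
  {"dz":-10,"rz":-0.0973},
])

```text
invalid input
```

Request:
move_arm([
  {"rx":0,"ry":0,"rz":-0.0973,"dx":0,"dy":0,"dz":-10,"grip":1},
  {"rx":0,"ry":0,"rz":-0.0973,"dx":0,"dy":0,"dz":-10,"grip":1},
  {"rx":0,"ry":0,"rz":-0.0973,"dx":0,"dy":0,"dz":-10,"grip":1},
  {"rx":0,"ry":0,"rz":-0.0973,"dx":0,"dy":0,"dz":-10,"grip":1},
  {"rx":0,"ry":0,"rz":-0.0973,"dx":0,"dy":0,"dz":-10,"grip":1},
  {"rx":0,"ry":0,"rz":-0.0973,"dx":0,"dy":0,"dz":-10,"grip":1},
  {"rx":0,"ry":0,"rz":-0.0973,"dx":0,"dy":0,"dz":-10,"grip":1},
  {"rx":0,"ry":0,"rz":-0.0973,"dx":0,"dy":0,"dz":-10,"grip":1},
  {"rx":0,"ry":0,"rz":-0.0973,"dx":0,"dy":0,"dz":-10,"grip":1},
  {"rx":0,"ry":0,"rz":-0.0973,"dx":0,"dy":0,"dz":-10,"grip":1},
  {"rx":0,"ry":0,"rz":-0.0973,"dx":0,"dy":0,"dz":-10,"grip":1},
  {"rx":0,"ry":0,"rz":-0.0973,"dx":0,"dy":0,"dz":-10,"grip":1},
], newtons=15)

```text
time_s: 1.1
position: [0.2553, -0.5976, 0.3565]
tcp_rot: [-3.141, -0.001, 1.576]
force: [-0.2, 0.5, 0.4]
grip_width: 0.0871
grasp_force: 0.0
```

Request:
move_arm([
  {"rx":0,"ry":0,"rz":0,"dx":34,"dy":22.5,"dz":0,"grip":1},
  {"rx":0,"ry":0,"rz":0,"dx":34,"dy":22.5,"dz":0,"grip":1},
  {"rx":0,"ry":0,"rz":0,"dx":34,"dy":22.5,"dz":0,"grip":1},
  {"rx":0,"ry":0,"rz":0,"dx":34,"dy":22.5,"dz":0,"grip":1},
  {"rx":0,"ry":0,"rz":0,"dx":34,"dy":22.5,"dz":0,"grip":1},
  {"rx":0,"ry":0,"rz":0,"dx":34,"dy":22.5,"dz":0,"grip":1},
  {"rx":0,"ry":0,"rz":0,"dx":34,"dy":22.5,"dz":0,"grip":1},
  {"rx":0,"ry":0,"rz":0,"dx":34,"dy":22.5,"dz":0,"grip":1},
  {"rx":0,"ry":0,"rz":0,"dx":34,"dy":22.5,"dz":0,"grip":1},
  {"rx":0,"ry":0,"rz":0,"dx":34,"dy":22.5,"dz":0,"grip":1},
  {"rx":0,"ry":0,"rz":0,"dx":34,"dy":22.5,"dz":0,"grip":1},
  {"rx":0,"ry":0,"rz":0,"dx":34,"dy":22.5,"dz":0,"grip":1},
])

```text
time_s: 2.1
position: [0.5257, -0.1877, 0.3565]
tcp_rot: [-3.141, 0.0, 1.571]
force: [1.1, 0.0, 0.9]
grip_width: 0.0868
grasp_force: 0.0
```

```bash
python3 - <<'E'
from h import *
s=observe();print(s['position'],s['tcp_rot'],s['force'])
p=np.r_[s['position'],s['tcp_rot']]
snap('wrist','w1');snap('wrist','w1b')
print(proj('wrist',[[.527,-.189,.043],[.569,-.046,.014],[.489,-.046,.014]],p))
E
```

```text
[ 0.5256947  -0.18770748  0.35645171] [-3.14140072e+00  3.93431520e-05  1.57113717e+00] [1.06369848 0.04791763 0.90735169]
[[320.47628512 193.95293386]
 [358.65963416  61.63804165]
 [286.20674188  61.55771115]]
```

View pics/w1b.png

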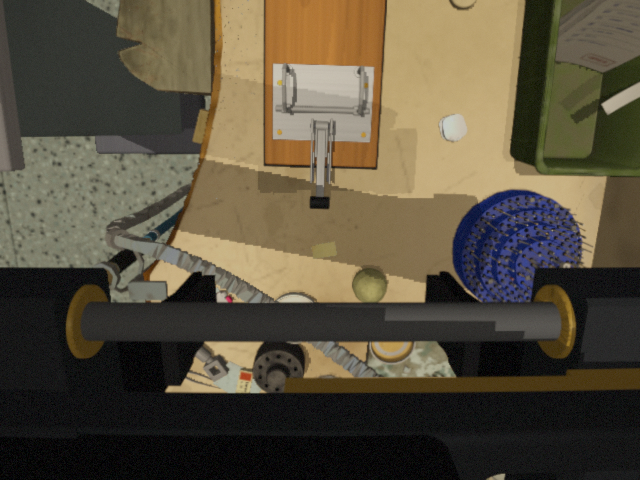

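The wrist view shows the sleeve at (320,202), the posts at about x=287 and 367, and the board edge at row 166, with the hose well clear. I'll triangulate the sleeve from all three views.

```bash
python3 - <<'E'
from h import *
p=np.load('pics/w1b.npy')
im=cv2.imread('pics/w1b.png')
m=(im.max(2)<45).astype(np.uint8); m[:150]=0;m[240:]=0;m[:,:290]=0;m[:,350:]=0
n,l,st,c=cv2.connectedComponentsWithStats(m);print(st[1:],c[1:])
for w in [(320,202)]:
    r=[ray('wrist',[w],p),ray('scene',[(384.7,223.3)]),ray('side',[(384.3,210)])]
    print(tri(*r),tri(r[0],r[1]),tri(r[0],r[2]))
    for z in(.026,.035,.043,.05): print(z,[plane(*a).round(4).tolist() for a in (('wrist',[w],z,p),('scene',[(384.7,223.3)],z),('side',[(384.3,210)],z))])
# board edges in wrist at z=.014
print(plane('wrist',[(264,10),(264,166),(386,10),(378,166)],.014,p).round(4))
E
```

```text
[[291 166   1   1   1]
 [293 166   3   1   3]
 [300 166   7   1   7]
 [308 166   1   1   1]
 [314 166   2   1   2]
 [332 167   3   1   3]
 [310 196  19  13 208]] [[291.         166.        ]
 [294.         166.        ]
 [303.         166.        ]
 [308.         166.        ]
 [314.5        166.        ]
 [333.         167.        ]
 [319.13461538 202.01923077]]
(array([ 0.52849422, -0.18907173,  0.0426751 ]), [0.0029796313487094298, 0.0015900272353845464, 0.0017885522418505378]) (array([ 0.52932145, -0.18905841,  0.04127804]), [0.0021504281210868482, 0.002150428121086817]) (array([ 0.52903475, -0.18833971,  0.04397259]), [0.002264188751649205, 0.0022641887516490584])
0.026 [[[0.5311, -0.1903, 0.026]], [[0.5394, -0.2107, 0.026]], [[0.537, -0.2151, 0.026]]]
0.035 [[[0.5311, -0.1889, 0.035]], [[0.5325, -0.1988, 0.035]], [[0.532, -0.2022, 0.035]]]
0.043 [[[0.5311, -0.1876, 0.043]], [[0.5264, -0.1882, 0.043]], [[0.5276, -0.1908, 0.043]]]
0.05 [[[0.5311, -0.1864, 0.05]], [[0.521, -0.1789, 0.05]], [[0.5237, -0.1809, 0.05]]]
[[ 0.4684  0.0168  0.014 ]
 [ 0.4654 -0.1506  0.014 ]
 [ 0.6002  0.0184  0.014 ]
 [ 0.5983 -0.1491  0.014 ]]
```

```bash
python3 - <<'E'
from h import *
for f in('w1','w1b'):
    p=np.load(f'pics/{f}.npy');print(p, proj('wrist',[[.5285,-.189,.0427]],p))
s=observe();print(s['position'],s['force'],s['qpos'].round(2))
a=cv2.imread('pics/w1.png');m=(a.max(2)<45).astype(np.uint8); m[:180]=0;m[225:]=0;m[:,:290]=0;m[:,350:]=0
n,l,st,c=cv2.connectedComponentsWithStats(m);print(st[1:],c[1:])
E
```

```text
[ 5.25694700e-01 -1.87707477e-01  3.56451712e-01 -3.14140072e+00
  3.93431520e-05  1.57113717e+00] [[321.82246361 193.9148229 ]]
[ 0.52964938 -0.17857624  0.35625176  3.13992279 -0.00414126  1.58127941] [[317.65933533 203.19848932]]
[ 0.52807555 -0.18178376  0.35625774] [-0.4050635   0.84673971  0.20371467] [ 0.66  0.14 -0.46  1.47  0.06  1.54  0.22]
[[316 187  18  10 178]] [[324.40449438 191.5       ]]
```

Request:
move_arm([
  {"rx":0,"ry":0,"rz":0,"dx":0,"dy":4,"dz":25,"grip":1},
  {"rx":0,"ry":0,"rz":0,"dx":0,"dy":0,"dz":30,"grip":1},
  {"rx":0,"ry":0,"rz":0,"dx":0,"dy":0,"dz":30,"grip":1},
  {"rx":0,"ry":0,"rz":0,"dx":0,"dy":0,"dz":30,"grip":1},
  {"rx":0,"ry":0,"rz":0,"dx":0,"dy":0,"dz":30,"grip":1},
  {"rx":0,"ry":0,"rz":0,"dx":0,"dy":0,"dz":30,"grip":1},
  {"rx":0,"ry":0,"rz":0,"dx":0,"dy":0,"dz":30,"grip":1},
  {"rx":0,"ry":0,"rz":0,"dx":0,"dy":0,"dz":25,"grip":1},
  {"rx":0,"ry":0,"rz":0,"dx":0,"dy":0,"dz":20,"grip":1},
  {"rx":0,"ry":0,"rz":0,"dx":0,"dy":0,"dz":10,"grip":1},
  {"rx":0,"ry":0,"rz":0,"dx":0,"dy":0,"dz":0,"grip":1},
  {"rx":0,"ry":0,"rz":0,"dx":0,"dy":0,"dz":0,"grip":1},
])

```text
time_s: 3.2
position: [0.5291, -0.1896, 0.0968]
tcp_rot: [-3.141, -0.0, 1.571]
force: [0.3, -0.4, 0.2]
grip_width: 0.0869
grasp_force: 0.0
```

```bash
python3 - <<'E'
from h import *
s=observe();print(s['position'],s['tcp_rot'],s['qd'].round(3))
a=snap('wrist','w2');p=np.load('pics/w2.npy')
print(proj('wrist',[[.5295,-.188,.043]],p))
m=(a.max(2)<45).astype(np.uint8);m[300:]=0;m[:,:200]=0;m[:,440:]=0
n,l,st,c=cv2.connectedComponentsWithStats(m)
for i in range(1,n):
    if st[i,4]>150:print(st[i],c[i],plane('wrist',[c[i]],.043,p))
E
```

```text
[ 0.52914976 -0.18960614  0.09683162] [-3.14121796e+00 -3.17414673e-04  1.57135253e+00] [ 0.002 -0.024 -0.005 -0.025 -0.001  0.005  0.   ]
[[318.39309268 263.48416367]]
[207 179  92   4 154] [253.35064935 180.99350649] [[ 0.49798643 -0.14615225  0.043     ]]
[345 182  91   5 156] [390.15384615 183.84615385] [[ 0.56431298 -0.14744656  0.043     ]]
[ 298  251   45   27 1138] [319.89718805 264.08611599] [[ 0.53026488 -0.18832002  0.043     ]]
[200 272  16  28 395] [207.18481013 286.98227848] [[ 0.47192759 -0.20089034  0.043     ]]
[425 274  15  26 343] [432.66763848 287.18950437] [[ 0.58863105 -0.20082555  0.043     ]]
```

Request:
move_arm([
  {"rx":0,"ry":0,"rz":0,"dx":1,"dy":1,"dz":20,"grip":1},
  {"rx":0,"ry":0,"rz":0,"dx":0,"dy":0,"dz":20,"grip":1},
  {"rx":0,"ry":0,"rz":0,"dx":0,"dy":0,"dz":18,"grip":0.7},
  {"rx":0,"ry":0,"rz":0,"dx":0,"dy":0,"dz":0,"grip":0.4},
  {"rx":0,"ry":0,"rz":0,"dx":0,"dy":0,"dz":0,"grip":0.3},
  {"rx":0,"ry":0,"rz":0,"dx":0,"dy":0,"dz":0,"grip":0.15},
  {"rx":0,"ry":0,"rz":0,"dx":0,"dy":0,"dz":0,"grip":0.15},
  {"rx":0,"ry":0,"rz":0,"dx":0,"dy":0,"dz":0,"grip":0.15},
], newtons=8)

```text
time_s: 3.92
position: [0.5311, -0.1889, 0.04]
tcp_rot: [3.139, 0.001, 1.571]
force: [0.0, 0.4, 0.3]
grip_width: 0.0547
grasp_force: 0.0
```

Request:
move_arm([
  {"rx":0,"ry":0,"rz":0,"dx":0,"dy":0,"dz":0,"grip":0.15},
  {"rx":0,"ry":0,"rz":0,"dx":0,"dy":0,"dz":0,"grip":0.15},
  {"rx":0,"ry":0,"rz":0,"dx":0,"dy":0,"dz":0,"grip":0.15},
  {"rx":0,"ry":0,"rz":0,"dx":0,"dy":0,"dz":0,"grip":0.15},
  {"rx":0,"ry":0,"rz":0,"dx":0,"dy":0,"dz":0,"grip":0.15},
  {"rx":0,"ry":0,"rz":0,"dx":0,"dy":0,"dz":0,"grip":0.15},
])

```text
time_s: 4.42
position: [0.5295, -0.1887, 0.0383]
tcp_rot: [-3.14, -0.0, 1.571]
force: [-2.4, -0.7, 0.9]
grip_width: 0.022
grasp_force: 8.0
```

Request:
move_arm([
  {"rx":0,"ry":0,"rz":0,"dx":1,"dy":0,"dz":-4,"grip":0.15},
  {"rx":0,"ry":0,"rz":0,"dx":1.1,"dy":0,"dz":-4.2,"grip":0.15},
  {"rx":0,"ry":0,"rz":0,"dx":2.9,"dy":0,"dz":-8,"grip":0.15},
  {"rx":0,"ry":0,"rz":0,"dx":3.7,"dy":0,"dz":-7.7,"grip":0.15},
  {"rx":0,"ry":0,"rz":0,"dx":4.4,"dy":0,"dz":-7.2,"grip":0.15},
  {"rx":0,"ry":0,"rz":0,"dx":5.2,"dy":0,"dz":-6.8,"grip":0.15},
  {"rx":0,"ry":0,"rz":0,"dx":0,"dy":0,"dz":0,"grip":0.15},
])

```text
time_s: 5.0
position: [0.5306, -0.168, 0.0785]
tcp_rot: [3.141, -0.0, 1.573]
force: [-6.3, 2.4, 5.4]
grip_width: 0.0215
grasp_force: 8.0
```

Request:
move_arm([
  {"rx":0,"ry":0,"rz":0,"dx":5.8,"dy":0,"dz":-6.2,"grip":0.15},
  {"rx":0,"ry":0,"rz":0,"dx":6.4,"dy":0,"dz":-5.6,"grip":0.15},
  {"rx":0,"ry":0,"rz":0,"dx":3.4,"dy":0,"dz":-2.5,"grip":0.15},
  {"rx":0,"ry":0,"rz":0,"dx":0,"dy":0,"dz":0,"grip":0.15},
  {"rx":0,"ry":0,"rz":0,"dx":0,"dy":0,"dz":0,"grip":0.15},
])

```text
time_s: 5.42
position: [0.5303, -0.1542, 0.0909]
tcp_rot: [3.141, -0.0, 1.572]
force: [-2.4, 3.0, 0.2]
grip_width: 0.0213
grasp_force: 8.0
```

Request:
move_arm([
  {"rx":0,"ry":0,"rz":0,"dx":0,"dy":0,"dz":0,"grip":0.5},
  {"rx":0,"ry":0,"rz":0,"dx":0,"dy":0,"dz":0,"grip":0.5},
  {"rx":0,"ry":0,"rz":0,"dx":0,"dy":0,"dz":0,"grip":0.5},
  {"rx":0,"ry":0,"rz":0,"dx":0,"dy":0,"dz":0,"grip":0.5},
  {"rx":0,"ry":0,"rz":0,"dx":0,"dy":0,"dz":-15,"grip":0.5},
  {"rx":0,"ry":0,"rz":0,"dx":0,"dy":0,"dz":-30,"grip":0.5},
  {"rx":0,"ry":0,"rz":0,"dx":0,"dy":0,"dz":-35,"grip":0.5},
  {"rx":0,"ry":0,"rz":0,"dx":0,"dy":0,"dz":-35,"grip":0.5},
  {"rx":0,"ry":0,"rz":0,"dx":0,"dy":0,"dz":-35,"grip":0.5},
  {"rx":0,"ry":0,"rz":0,"dx":0,"dy":0,"dz":-35,"grip":0.5},
  {"rx":0,"ry":0,"rz":0,"dx":0,"dy":0,"dz":0,"grip":0.5},
  {"rx":0,"ry":0,"rz":0,"dx":0,"dy":0,"dz":0,"grip":0.5},
])

```text
time_s: 6.42
position: [0.5314, -0.155, 0.2781]
tcp_rot: [3.137, 0.002, 1.571]
force: [0.4, -0.5, -0.6]
grip_width: 0.0431
grasp_force: 0.0
```

```bash
python3 - <<'E'
from h import *
s=observe();print(s['position'],s['tcp_rot'],s['grip_width'])
snap('wrist','w3')
p=np.load('pics/w3.npy')
print(proj('wrist',[[.5295,-.152,.098],[.569,-.046,.044],[.489,-.046,.044]],p))
E
```

```text
[ 0.53138477 -0.15501369  0.27807962] [3.13708204e+00 1.56360748e-03 1.57102212e+00] 0.04309877472380493
[[315.3660292  212.77776188]
 [361.09294955  80.98671229]
 [268.94857233  80.8925602 ]]
```

View pics/w3.png

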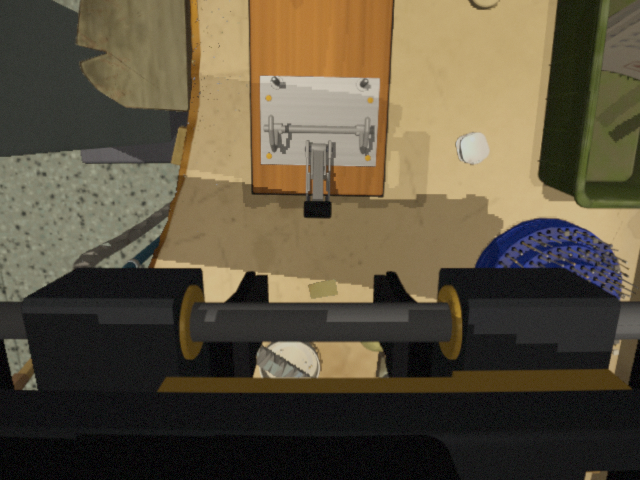

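The lever is up, with its sleeve at (317,209), and the rings are swung back. The post tops are at about (274,79) and (366,81). I'll shift 80 mm toward the plate and measure the posts from a better spot.

Request:
move_arm([
  {"rx":0,"ry":0,"rz":0,"dx":30,"dy":0,"dz":0,"grip":0.5},
  {"rx":0,"ry":0,"rz":0,"dx":30,"dy":0,"dz":0,"grip":0.5},
  {"rx":0,"ry":0,"rz":0,"dx":20,"dy":0,"dz":0,"grip":0.5},
  {"rx":0,"ry":0,"rz":0,"dx":0,"dy":0,"dz":0,"grip":0.5},
  {"rx":0,"ry":0,"rz":0,"dx":0,"dy":0,"dz":0,"grip":0.5},
  {"rx":0,"ry":0,"rz":0,"dx":0,"dy":0,"dz":0,"grip":0.5},
  {"rx":0,"ry":0,"rz":0,"dx":0,"dy":0,"dz":0,"grip":0.5},
  {"rx":0,"ry":0,"rz":0,"dx":0,"dy":0,"dz":0,"grip":0.5},
])

```text
time_s: 7.13
position: [0.5299, -0.0759, 0.2752]
tcp_rot: [-3.141, -0.0, 1.569]
force: [0.1, 0.2, 0.2]
grip_width: 0.0436
grasp_force: 0.0
```

```bash
python3 - <<'E'
from h import *
s=observe();print(s['position'],s['tcp_rot'],np.abs(s['qd']).max())
a=snap('wrist','w4');p=np.load('pics/w4.npy')
t=proj('wrist',[[.569,-.046,.044],[.489,-.046,.044],[.569,-.046,.014],[.489,-.046,.014],[.529,-.046,.014]],p);print(t)
cx,cy=t[4].astype(int)
x0,y0=cx-80,cy-50
o=cv2.resize(a[y0:y0+120,x0:x0+160,::-1],(800,600),interpolation=cv2.INTER_CUBIC);print(x0,y0)
cv2.imwrite('pics/crop4.png',o)
E
```

```text
[ 0.52989186 -0.07591534  0.27522649] [-3.14077125e+00 -1.35571196e-04  1.56945198e+00] 0.005001780131368469
[[362.35725115 173.1026373 ]
 [273.9610339  173.15860102]
 [359.38998682 170.07693456]
 [277.32594225 170.12947747]
 [318.35009261 170.07858897]]
238 120
```

View pics/crop4.png

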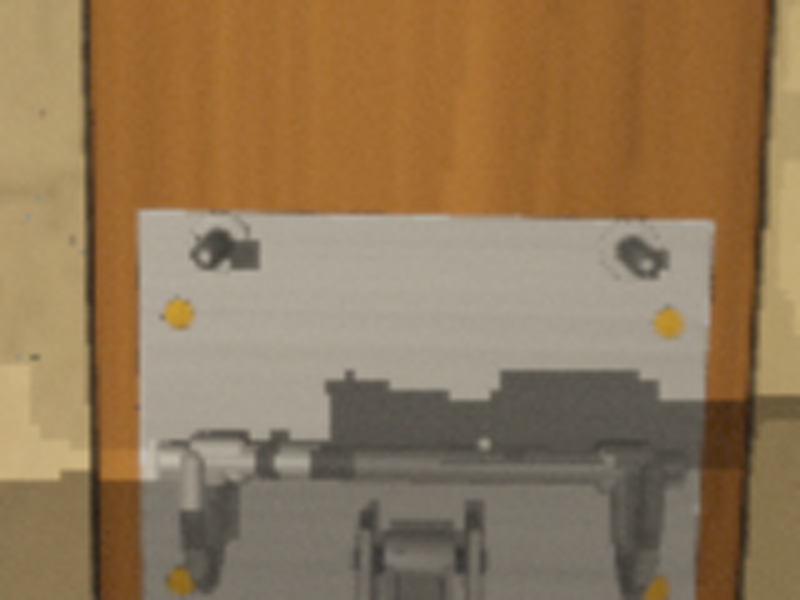

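Posts in the crop: left top (203,257) and base (218,240), right top (648,263) and base (626,246). That is about 4 px to the +x side of the first estimate. Next I compute post_mid, the board yaw and the approach to the plate.

```bash
python3 - <<'E'
from h import *
p=np.load('pics/w4.npy')
f=lambda q:[238+(q[0]+.5)/5-.5,120+(q[1]+.5)/5-.5]
T=plane('wrist',[f((203,257)),f((648,263))],.044,p);B=plane('wrist',[f((218,240)),f((626,246))],.014,p);S=plane('wrist',[f((138,210)),f((713,221))],.014,p)
for Q in(T,B,S): d=Q[1]-Q[0];print(Q.mean(0).round(4),np.linalg.norm(d).round(4),'yaw',np.arctan2(d[1],d[0]).round(4))
# other views' posts
h1=np.array([.537,.214]);h2=np.array([.4585,.2325]);d=h1-h2;print('plate yaw',np.arctan2(d[1],d[0]),np.linalg.norm(d))
m=(h1+h2)/2;u=d/np.linalg.norm(d);v=np.array([-u[1],u[0]]);print('grip',m+v*.042)
print(observe()['position'])
E
```

```text
[ 0.5331 -0.0446  0.044 ] 0.0805 yaw -0.0139
[ 0.5326 -0.0442  0.014 ] 0.0795 yaw -0.0151
[ 0.5333 -0.0388  0.014 ] 0.1117 yaw -0.0195
plate yaw -0.2314456547564207 0.08065048046974055
grip [0.50738416 0.2641301 ]
[ 0.52992486 -0.07573044  0.27537269]
```

```bash
python3 - <<'E'
from h import *
for a,b in(((174,195),(177,197)),((233,240),(240,246)),((130,255),(127,262)),((180,268),(182,278))): print(tri(ray('scene',[a]),ray('side',[b])))
E
```

```text
(array([0.75891446, 0.20610313, 0.21226521]), [0.00029646354808525016, 0.00029646354808528913])
(array([0.6675137 , 0.15559729, 0.11507351]), [0.004646669202553767, 0.0046466692025537255])
(array([0.81958125, 0.28985882, 0.0945804 ]), [0.0037751510115555304, 0.0037751510115556198])
(array([0.74658703, 0.23409746, 0.05631978]), [0.001993089923104331, 0.0019930899231043655])
```

Request:
move_arm([
  {"rx":0,"ry":0,"rz":0.1,"dx":0,"dy":0,"dz":0,"grip":0.5},
  {"rx":0,"ry":0,"rz":0.12,"dx":0,"dy":0,"dz":0,"grip":0.5},
  {"rx":0,"ry":0,"rz":0.12,"dx":0,"dy":0,"dz":0,"grip":0.5},
  {"rx":0,"ry":0,"rz":0.12,"dx":0,"dy":0,"dz":0,"grip":0.5},
  {"rx":0,"ry":0,"rz":0.12,"dx":0,"dy":0,"dz":0,"grip":0.5},
  {"rx":0,"ry":0,"rz":0.12,"dx":0,"dy":0,"dz":0,"grip":0.5},
  {"rx":0,"ry":0,"rz":0.12,"dx":0,"dy":0,"dz":0,"grip":0.5},
  {"rx":0,"ry":0,"rz":0.12,"dx":0,"dy":0,"dz":0,"grip":0.5},
  {"rx":0,"ry":0,"rz":0.12,"dx":0,"dy":0,"dz":0,"grip":0.5},
  {"rx":0,"ry":0,"rz":0.12,"dx":0,"dy":0,"dz":0,"grip":0.5},
  {"rx":0,"ry":0,"rz":0.12,"dx":0,"dy":0,"dz":0,"grip":0.5},
  {"rx":0,"ry":0,"rz":0.12,"dx":0,"dy":0,"dz":0,"grip":0.5},
])

```text
time_s: 8.18
position: [0.53, -0.0753, 0.2756]
tcp_rot: [-3.142, 0.0, 0.144]
force: [0.1, 0.0, -0.7]
grip_width: 0.0433
grasp_force: 0.0
```

Request:
move_arm([
  {"rx":0,"ry":0,"rz":0.125,"dx":0,"dy":0,"dz":0,"grip":0.5},
  {"rx":0,"ry":0,"rz":0.125,"dx":0,"dy":0,"dz":0,"grip":0.5},
  {"rx":0,"ry":0,"rz":0.125,"dx":0,"dy":0,"dz":0,"grip":0.5},
  {"rx":0,"ry":0,"rz":0,"dx":-11,"dy":-36,"dz":0,"grip":0.5},
  {"rx":0,"ry":0,"rz":0,"dx":-11,"dy":-36,"dz":0,"grip":0.5},
  {"rx":0,"ry":0,"rz":0,"dx":-11,"dy":-36,"dz":0,"grip":0.5},
  {"rx":0,"ry":0,"rz":0,"dx":-11,"dy":-36,"dz":0,"grip":0.5},
  {"rx":0,"ry":0,"rz":0,"dx":-11,"dy":-36,"dz":0,"grip":0.5},
  {"rx":0,"ry":0,"rz":0,"dx":-11,"dy":-36,"dz":0,"grip":0.5},
  {"rx":0,"ry":0,"rz":0,"dx":-11,"dy":-36,"dz":0,"grip":0.5},
  {"rx":0,"ry":0,"rz":0,"dx":-11,"dy":-36,"dz":0,"grip":0.5},
  {"rx":0,"ry":0,"rz":0,"dx":-11,"dy":-36,"dz":0,"grip":0.5},
])

```text
time_s: 9.18
position: [0.5054, 0.2643, 0.2759]
tcp_rot: [-3.141, -0.0, -0.225]
force: [0.9, -0.4, 0.4]
grip_width: 0.0436
grasp_force: 0.0
```

Request:
move_arm([
  {"rx":0,"ry":0,"rz":0,"dx":0,"dy":0,"dz":30,"grip":0.7},
  {"rx":0,"ry":0,"rz":0,"dx":0,"dy":0,"dz":30,"grip":0.7},
  {"rx":0,"ry":0,"rz":0,"dx":0,"dy":0,"dz":30,"grip":0.7},
  {"rx":0,"ry":0,"rz":0,"dx":0,"dy":0,"dz":0,"grip":0.7},
  {"rx":0,"ry":0,"rz":0,"dx":0,"dy":0,"dz":0,"grip":0.7},
  {"rx":0,"ry":0,"rz":0,"dx":0,"dy":0,"dz":0,"grip":0.7},
  {"rx":0,"ry":0,"rz":0,"dx":0,"dy":0,"dz":0,"grip":0.7},
])

```text
time_s: 9.77
position: [0.5065, 0.2637, 0.1881]
tcp_rot: [-3.14, -0.002, -0.224]
force: [0.2, 0.7, 0.6]
grip_width: 0.0607
grasp_force: 0.0
```

```bash
python3 - <<'E'
from h import *
s=observe();print(s['position'],s['tcp_rot'],np.abs(s['qd']).max())
snap('wrist','w5');p=np.load('pics/w5.npy')
print(proj('wrist',[[.537,.214,.004],[.4585,.2325,.004],[.507,.264,.032]],p))
E
```

```text
[0.5065308  0.26371105 0.18805653] [-3.13959971e+00 -2.42686441e-03 -2.24161781e-01] 0.004878070404889034
[[374.29622729 167.00226562]
 [370.53217021 264.34065813]
 [320.94082374 224.50306296]]
```

View pics/w5.png

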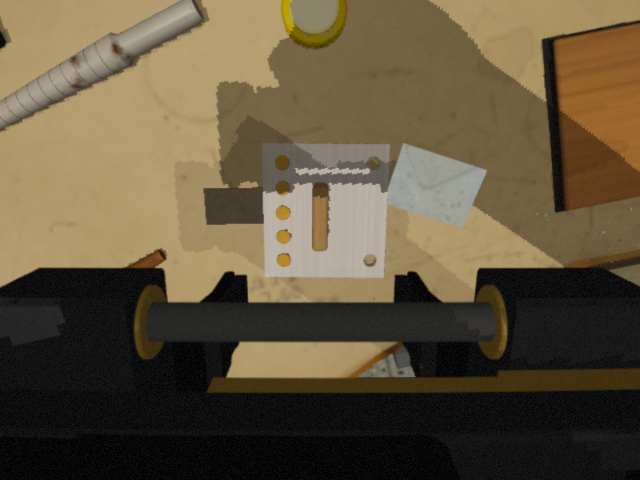

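The wrist view shows the holes at (374,161.5) and (370,260), the bar top centre at about (320,217), with the discs on the left.

```bash
python3 - <<'E'
from h import *
p=np.load('pics/w5.npy');im=cv2.imread('pics/w5.png')
h=plane('wrist',[(374,161.5),(370,260)],.004,p);d=h[0]-h[1];print(h.round(4),np.linalg.norm(d),np.arctan2(d[1],d[0]))
e=plane('wrist',[(262,144),(390,144),(265,277),(384,277)],.004,p);print(e.round(4),e.mean(0)); d=e[0]-e[2];print(np.arctan2(d[1],d[0]));d=e[1]-e[3];print(np.arctan2(d[1],d[0]))
b=plane('wrist',[(312.5,183),(328,183),(312.5,250),(328,250),(320,217)],.032,p);print('bar',b.round(4))
u=np.array([np.cos(-.225),np.sin(-.225)]);v=np.array([-u[1],u[0]]);print('bar from holes',h.mean(0)[:2]+v*.042,'from edges',e.mean(0)[:2]+v*.004)
hs=cv2.cvtColor(im,cv2.COLOR_BGR2HSV);print(hs[230,320],hs[230,345],hs[212,283])
# bar height: triangulate bar-centre with scene view
print(tri(ray('wrist',[(320,217)],p),ray('scene',[(254.3,346)]),ray('side',[(282.3,350.3)])))
print(proj('wrist',[[*p[:2],.032]],p))
E
```

```text
[[0.5413 0.2134 0.004 ]
 [0.4623 0.2322 0.004 ]] 0.08115046145400331 -0.23381285135215835
[[0.5739 0.296  0.004 ]
 [0.5518 0.1986 0.004 ]
 [0.4672 0.3215 0.004 ]
 [0.445  0.2236 0.004 ]] [0.5094581  0.25992265 0.004     ]
-0.23404674876351203
-0.22963414565536253
bar [[0.5386 0.2631 0.032 ]
 [0.5361 0.2521 0.032 ]
 [0.4891 0.2746 0.032 ]
 [0.4865 0.2632 0.032 ]
 [0.5127 0.2634 0.032 ]]
bar from holes [0.51117083 0.26374254] from edges [0.51035052 0.26382182]
[ 18 144 150] [ 16  31 181] [ 21 197 179]
(array([0.50882532, 0.2629186 , 0.01855973]), [0.0016887495882639122, 0.0003311456872149046, 0.0013930877759723802])
[[321.45656731 225.01725327]]
```

Request:
move_arm([
  {"rx":0,"ry":0,"rz":0.008,"dx":5,"dy":-1,"dz":15,"grip":0.5},
  {"rx":0,"ry":0,"rz":0,"dx":0,"dy":0,"dz":30,"grip":0.5},
  {"rx":0,"ry":0,"rz":0,"dx":0,"dy":0,"dz":30,"grip":0.5},
  {"rx":0,"ry":0,"rz":0,"dx":0,"dy":0,"dz":30,"grip":0.5},
  {"rx":0,"ry":0,"rz":0,"dx":0,"dy":0,"dz":25,"grip":0.5},
  {"rx":0,"ry":0,"rz":0,"dx":0,"dy":0,"dz":18,"grip":0.5},
  {"rx":0,"ry":0,"rz":0,"dx":0,"dy":0,"dz":10,"grip":0.5},
  {"rx":0,"ry":0,"rz":0,"dx":0,"dy":0,"dz":0,"grip":0.5},
  {"rx":0,"ry":0,"rz":0,"dx":0,"dy":0,"dz":0,"grip":0.5},
  {"rx":0,"ry":0,"rz":0,"dx":0,"dy":0,"dz":0,"grip":0.5},
], newtons=20)

```text
time_s: 10.65
position: [0.5115, 0.2637, 0.0292]
tcp_rot: [-3.14, -0.002, -0.232]
force: [0.7, -0.3, 0.2]
grip_width: 0.0436
grasp_force: 0.0
```

Request:
move_arm([
  {"rx":0,"ry":0,"rz":0,"dx":0,"dy":0,"dz":8,"grip":0.5},
  {"rx":0,"ry":0,"rz":0,"dx":0,"dy":0,"dz":0,"grip":0.3},
  {"rx":0,"ry":0,"rz":0,"dx":0,"dy":0,"dz":0,"grip":0.05},
  {"rx":0,"ry":0,"rz":0,"dx":0,"dy":0,"dz":0,"grip":0.05},
  {"rx":0,"ry":0,"rz":0,"dx":0,"dy":0,"dz":0,"grip":0.05},
  {"rx":0,"ry":0,"rz":0,"dx":0,"dy":0,"dz":0,"grip":0.05},
  {"rx":0,"ry":0,"rz":0,"dx":0,"dy":0,"dz":0,"grip":0.05},
  {"rx":0,"ry":0,"rz":0,"dx":0,"dy":0,"dz":0,"grip":0.05},
  {"rx":0,"ry":0,"rz":0,"dx":0,"dy":0,"dz":0,"grip":0.05},
], newtons=20)

```text
time_s: 11.4
position: [0.5106, 0.2632, 0.02]
tcp_rot: [-3.141, -0.0, -0.232]
force: [-0.4, -1.0, 1.6]
grip_width: 0.0116
grasp_force: 20.0
```

Request:
move_arm([
  {"rx":0,"ry":0,"rz":0,"dx":0,"dy":0,"dz":-10,"grip":0.05},
  {"rx":0,"ry":0,"rz":0,"dx":0,"dy":0,"dz":-20,"grip":0.05},
  {"rx":0,"ry":0,"rz":0,"dx":0,"dy":0,"dz":-30,"grip":0.05},
  {"rx":0,"ry":0,"rz":0,"dx":0,"dy":0,"dz":-30,"grip":0.05},
  {"rx":0,"ry":0,"rz":0,"dx":0,"dy":0,"dz":-30,"grip":0.05},
  {"rx":0,"ry":0,"rz":-0.072,"dx":0,"dy":0,"dz":0,"grip":0.05},
  {"rx":0,"ry":0,"rz":-0.072,"dx":0,"dy":0,"dz":0,"grip":0.05},
  {"rx":0,"ry":0,"rz":-0.072,"dx":0,"dy":0,"dz":0,"grip":0.05},
  {"rx":0,"ry":0,"rz":0,"dx":0,"dy":0,"dz":0,"grip":0.05},
  {"rx":0,"ry":0,"rz":0,"dx":0,"dy":0,"dz":0,"grip":0.05},
  {"rx":0,"ry":0,"rz":0,"dx":0,"dy":0,"dz":0,"grip":0.05},
])

```text
time_s: 12.32
position: [0.5104, 0.2631, 0.1399]
tcp_rot: [-3.142, 0.0, -0.018]
force: [-1.0, -0.1, -0.9]
grip_width: 0.0117
grasp_force: 20.0
```

```bash
python3 - <<'E'
from h import *
s=observe();print(s['position'],s['tcp_rot'],np.abs(s['qd']).max(),s['force'],s['moment'])
snap('wrist','w6');p=np.load('pics/w6.npy')
E
```

```text
[0.51038687 0.26305902 0.13990514] [-3.14154618e+00  1.85509433e-04 -1.80217434e-02] 0.005920408698928794 [-0.99359378 -0.08282584 -0.89545178] [ 0.02201681  0.00108415 -0.01073802]
```

View pics/w6.png

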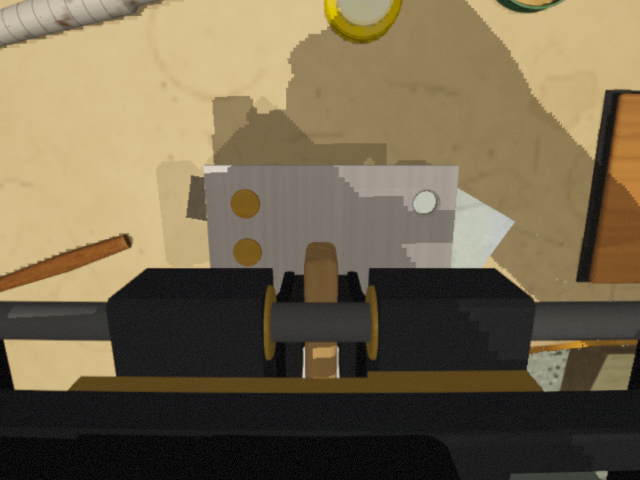

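The held plate is square to the tool: its front edge is level at row 166 from x=204 to 459. The near hole is at (425,202).

```bash
python3 - <<'E'
from h import *
p=np.load('pics/w6.npy');im=cv2.imread('pics/w6.png')
zt=p[2]-.016
Rm=R.from_euler('xyz',p[3:]).as_matrix()
Q=plane('wrist',[(425,202),(204,166),(459,166)],zt,p); tl=(Q-p[:3])@Rm;print(tl.round(4),np.linalg.norm(Q[1]-Q[2]))
g=cv2.cvtColor(im,cv2.COLOR_BGR2GRAY)
for r in(190,240): print(r,np.where(np.abs(np.diff(g[r].astype(int)))>12)[0])
for c in(225,300,400,440): print(c,np.where(np.abs(np.diff(g[:,c].astype(int)))>12)[0][:12])
# target: near hole -> +x post
th=-.016; mid=np.array([.533,-.0445]); post=mid+.04*np.array([np.cos(th),np.sin(th)])
x=np.array([np.cos(th),np.sin(th)]);y=np.array([np.sin(th),-np.cos(th)])
t=post-(tl[0,0]*x+tl[0,1]*y);print('TCP target',t)
d=t-p[:2];c=p[5];print('d tool',d@[np.cos(c),np.sin(c)],d@[np.sin(c),-np.cos(c)],d)
E
```

```text
[[ 0.0408  0.0416  0.016 ]
 [ 0.055  -0.0457  0.016 ]
 [ 0.0551  0.0541  0.016 ]] 0.09981624591036334
190 [157 188 189 204 236 250 353 456 461 589 590 602 603 626]
240 [ 97  98 101 102 104 123 124 128 129 130 131 132 133 207 208 238 254 451
 452 453 500 501 580 581 582 583 595]
225 [ 96 141 164 165 171 172 267 268 273 295 376 377]
300 [ 39  40 128 273 274 275 298 376 377 392 407 408]
400 [159 164 165 195 267 268 269 289 295 370 371 391]
440 [165 209 242 266 267 268 370 391 392 445 469 470]
TCP target [ 0.53288495 -0.00292054]
d tool 0.02728758117674484 0.26553093480865636 [ 0.02249808 -0.26597956]
```

Request:
move_arm([
  {"rx":0,"ry":0,"rz":0,"dx":1.3,"dy":13.5,"dz":0,"grip":0.05},
  {"rx":0,"ry":0,"rz":0,"dx":3,"dy":28,"dz":0,"grip":0.05},
  {"rx":0,"ry":0,"rz":0,"dx":4,"dy":35,"dz":0,"grip":0.05},
  {"rx":0,"ry":0,"rz":0,"dx":4,"dy":36,"dz":0,"grip":0.05},
  {"rx":0,"ry":0,"rz":0,"dx":4,"dy":36,"dz":0,"grip":0.05},
  {"rx":0,"ry":0,"rz":0,"dx":4,"dy":36,"dz":0,"grip":0.05},
  {"rx":0,"ry":0,"rz":0,"dx":3,"dy":36,"dz":0,"grip":0.05},
  {"rx":0,"ry":0,"rz":0,"dx":3,"dy":28,"dz":0,"grip":0.05},
  {"rx":0,"ry":0,"rz":0,"dx":1,"dy":17,"dz":0,"grip":0.05},
  {"rx":0,"ry":0,"rz":0,"dx":0,"dy":0,"dz":0,"grip":0.05},
  {"rx":0,"ry":0,"rz":0,"dx":0,"dy":0,"dz":0,"grip":0.05},
  {"rx":0,"ry":0,"rz":0,"dx":0,"dy":0,"dz":0,"grip":0.05},
])

```text
time_s: 13.37
position: [0.5336, -0.0016, 0.1398]
tcp_rot: [-3.141, 0.0, -0.015]
force: [-0.5, 0.6, -1.8]
grip_width: 0.0113
grasp_force: 20.0
```

Request:
move_arm([
  {"rx":0,"ry":0,"rz":0,"dx":0,"dy":0,"dz":15,"grip":0.05},
  {"rx":0,"ry":0,"rz":0,"dx":0,"dy":0,"dz":25,"grip":0.05},
  {"rx":0,"ry":0,"rz":0,"dx":0,"dy":0,"dz":23,"grip":0.05},
  {"rx":0,"ry":0,"rz":0,"dx":0,"dy":0,"dz":0,"grip":0.05},
  {"rx":0,"ry":0,"rz":0,"dx":0,"dy":0,"dz":0,"grip":0.05},
  {"rx":0,"ry":0,"rz":0,"dx":0,"dy":0,"dz":0,"grip":0.05},
  {"rx":0,"ry":0,"rz":0,"dx":0,"dy":0,"dz":0,"grip":0.05},
])

```text
time_s: 13.95
position: [0.5347, -0.0021, 0.0784]
tcp_rot: [-3.141, -0.002, -0.015]
force: [0.1, 1.3, -1.1]
grip_width: 0.012
grasp_force: 20.0
```

```bash
python3 - <<'E'
from h import *
s=observe();print(s['position'],s['tcp_rot'],np.abs(s['qd']).max(),s['force'])
a=snap('wrist','w7');p=np.load('pics/w7.npy')
zt=p[2]-.016
t=proj('wrist',[[.573,-.0451,.044],[.573,-.0451,.040]],p);print(t)
x,y=t[0].astype(int)
o=cv2.resize(a[y-40:y+50,x-60:x+60,::-1],(480,360),interpolation=cv2.INTER_CUBIC)
b=snap('side','sd7')[:,:,::-1];c=snap('scene','sc7')[:,:,::-1]
o2=cv2.resize(c[210:300,300:420],(480,360),interpolation=cv2.INTER_CUBIC)
cv2.imwrite('pics/m7.png',cv2.resize(np.hstack([o,o2]),(800,300)));print(x-60,y-40)
E
```

```text
[ 0.53472572 -0.00211275  0.0784198 ] [-3.14148973e+00 -2.35394305e-03 -1.49080614e-02] 0.005836012102148405 [ 0.05817791  1.25262959 -1.10221234]
[[416.49997094 199.38660597]
 [414.53195022 197.98562065]]
356 159
```

View pics/m7.png

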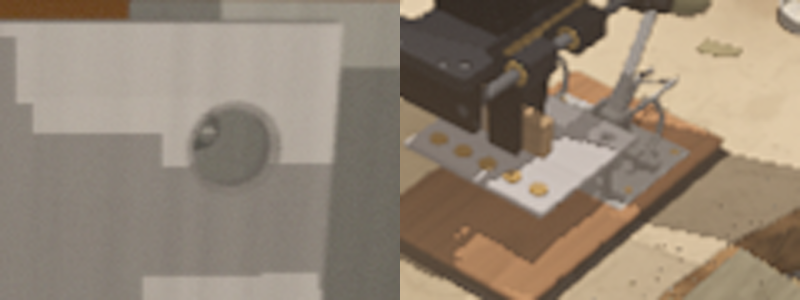

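Through the hole I see the post tip at about (418,198), with the hole centre at about (425,203). The offset, allowing for the height difference:

```bash
python3 - <<'E'
from h import *
p=np.load('pics/w7.npy');zt=p[2]-.016
f=lambda q:[356+q[0]/3.333,159+q[1]/3.333]
h=plane('wrist',[f((231,146))],zt,p)[0]; hb=plane('wrist',[f((229,146))],zt-.004,p)[0]
for zz in(.042,.044): 
    t=plane('wrist',[f((208,130))],zz,p)[0];d=(t-h)[:2];c=p[5];print(h.round(4),t.round(4),'tool move dx dy mm',d@[np.cos(c),np.sin(c)]*1e3,d@[np.sin(c),-np.cos(c)]*1e3)
print(observe()['position'],observe()['tcp_rot'])
E
```

```text
[ 0.5746 -0.0445  0.0624] [ 0.5733 -0.0464  0.042 ] tool move dx dy mm -1.2591813539509944 1.9574888617182937
[ 0.5746 -0.0445  0.0624] [ 0.5736 -0.0459  0.044 ] tool move dx dy mm -0.947128092202417 1.4839136289744885
[ 0.53437341 -0.00267078  0.07790217] [ 3.14147151e+00 -1.83352676e-03 -1.56051412e-02]
```

Request:
move_arm([
  {"rx":0,"ry":0,"rz":0,"dx":-0.8,"dy":1.2,"dz":5,"grip":0.05},
  {"rx":0,"ry":0,"rz":0,"dx":0,"dy":0,"dz":5,"grip":0.05},
  {"rx":0,"ry":0,"rz":0,"dx":0,"dy":0,"dz":4,"grip":0.05},
  {"rx":0,"ry":0,"rz":0,"dx":0,"dy":0,"dz":3,"grip":0.05},
  {"rx":0,"ry":0,"rz":0,"dx":0,"dy":0,"dz":2,"grip":0.05},
  {"rx":0,"ry":0,"rz":0,"dx":0,"dy":0,"dz":2,"grip":0.05},
  {"rx":0,"ry":0,"rz":0,"dx":0,"dy":0,"dz":0,"grip":0.05},
])

```text
time_s: 14.68
position: [0.5326, -0.0039, 0.0553]
tcp_rot: [-3.141, 0.001, -0.016]
force: [-1.3, 0.1, -1.6]
grip_width: 0.0122
grasp_force: 20.0
```

Request:
move_arm([
  {"rx":0,"ry":0,"rz":0,"dx":0,"dy":0,"dz":3,"grip":0.05},
  {"rx":0,"ry":0,"rz":0,"dx":0,"dy":0,"dz":3,"grip":0.05},
  {"rx":0,"ry":0,"rz":0,"dx":0,"dy":0,"dz":3,"grip":0.05},
  {"rx":0,"ry":0,"rz":0,"dx":0,"dy":0,"dz":3,"grip":0.05},
  {"rx":0,"ry":0,"rz":0,"dx":0,"dy":0,"dz":3,"grip":0.05},
  {"rx":0,"ry":0,"rz":0,"dx":0,"dy":0,"dz":0,"grip":0.05},
])

```text
time_s: 15.18
position: [0.5324, -0.004, 0.04]
tcp_rot: [-3.141, 0.001, -0.016]
force: [-0.2, 0.1, -1.4]
grip_width: 0.0117
grasp_force: 20.0
```

Request:
move_arm([
  {"rx":0,"ry":0,"rz":0,"dx":0,"dy":0,"dz":2,"grip":0.05},
  {"rx":0,"ry":0,"rz":0,"dx":0,"dy":0,"dz":2,"grip":0.05},
  {"rx":0,"ry":0,"rz":0,"dx":0,"dy":0,"dz":1,"grip":0.05},
  {"rx":0,"ry":0,"rz":0,"dx":0,"dy":0,"dz":0,"grip":0.05},
  {"rx":0,"ry":0,"rz":0,"dx":0,"dy":0,"dz":0,"grip":0.05},
])

```text
time_s: 15.6
position: [0.5328, -0.004, 0.0358]
tcp_rot: [-3.142, 0.0, -0.016]
force: [-0.2, -0.1, -0.4]
grip_width: 0.012
grasp_force: 20.0
```

Request:
move_arm([
  {"rx":0,"ry":0,"rz":0,"dx":0,"dy":0,"dz":0.5,"grip":0.05},
  {"rx":0,"ry":0,"rz":0,"dx":0,"dy":0,"dz":0,"grip":0.2},
  {"rx":0,"ry":0,"rz":0,"dx":0,"dy":0,"dz":0,"grip":0.35},
  {"rx":0,"ry":0,"rz":0,"dx":0,"dy":0,"dz":0,"grip":0.35},
  {"rx":0,"ry":0,"rz":0,"dx":0,"dy":0,"dz":0,"grip":0.35},
  {"rx":0,"ry":0,"rz":0,"dx":0,"dy":0,"dz":0,"grip":0.35},
  {"rx":0,"ry":0,"rz":0,"dx":0,"dy":0,"dz":-15,"grip":0.35},
  {"rx":0,"ry":0,"rz":0,"dx":0,"dy":0,"dz":-30,"grip":0.35},
  {"rx":0,"ry":0,"rz":0,"dx":0,"dy":0,"dz":-35,"grip":0.35},
  {"rx":0,"ry":0,"rz":0,"dx":0,"dy":0,"dz":-35,"grip":0.35},
  {"rx":0,"ry":0,"rz":0,"dx":0,"dy":0,"dz":-35,"grip":0.35},
  {"rx":0,"ry":0,"rz":0,"dx":0,"dy":0,"dz":0,"grip":0.35},
])

```text
time_s: 16.6
position: [0.5362, -0.0035, 0.1924]
tcp_rot: [3.141, -0.01, -0.015]
force: [1.7, -0.5, -0.1]
grip_width: 0.0302
grasp_force: 0.0
```

```bash
python3 - <<'E'
from h import *
def discs(f,z,roi):
    p=np.load(f'pics/{f}.npy');im=cv2.imread(f'pics/{f}.png');h=cv2.cvtColor(im,cv2.COLOR_BGR2HSV)
    m=cv2.inRange(h,(17,170,90),(28,255,255));m2=np.zeros_like(m);a,b,c,d=roi;m2[b:d,a:c]=m[b:d,a:c]
    n,l,st,ce=cv2.connectedComponentsWithStats(m2);k=[i for i in range(1,n) if st[i,4]>40]
    return ce[k],st[k,4],plane('wrist',ce[k],z,p)
snap('wrist','w8')
s=observe();print(s['position'])
for a in(('w5',.004,(250,140,300,275)),('w8',.018,(120,0,420,300))):
    c,A,X=discs(*a);print(a[0]);print(c.round(1),A);print(X.round(4))
E
```

```text
[ 0.53505142 -0.00377647  0.1892004 ]
w5
[[281.8 162.3]
 [282.  187.6]
 [282.6 212.3]
 [282.9 236.2]
 [283.3 259.6]] [133 124 126 120 114]
[[0.5567 0.2841 0.004 ]
 [0.5373 0.2888 0.004 ]
 [0.5177 0.2932 0.004 ]
 [0.4983 0.2978 0.004 ]
 [0.4787 0.3024 0.004 ]]
w8
[[282.  174.8]
 [282.6 200.6]
 [283.1 225.6]
 [283.7 250. ]
 [284.6 273.3]] [140 133 126 123  99]
[[0.5735 0.0256 0.018 ]
 [0.5535 0.0259 0.018 ]
 [0.5334 0.0263 0.018 ]
 [0.5134 0.0265 0.018 ]
 [0.4937 0.0264 0.018 ]]
```

Request:
move_arm([
  {"rx":0,"ry":0,"rz":0,"dx":0,"dy":25,"dz":0,"grip":0},
  {"rx":0,"ry":0,"rz":0,"dx":0,"dy":35,"dz":0,"grip":0},
  {"rx":0,"ry":0,"rz":0,"dx":0,"dy":35,"dz":0,"grip":0},
  {"rx":0,"ry":0,"rz":0,"dx":0,"dy":35,"dz":0,"grip":0},
  {"rx":0,"ry":0,"rz":0,"dx":0,"dy":23,"dz":0,"grip":0},
  {"rx":0,"ry":0,"rz":0,"dx":0,"dy":0,"dz":20,"grip":0},
  {"rx":0,"ry":0,"rz":0,"dx":0,"dy":0,"dz":25,"grip":0},
  {"rx":0,"ry":0,"rz":0,"dx":0,"dy":0,"dz":13,"grip":0},
  {"rx":0,"ry":0,"rz":0,"dx":0,"dy":0,"dz":0,"grip":0},
  {"rx":0,"ry":0,"rz":0,"dx":0,"dy":0,"dz":0,"grip":0},
  {"rx":0,"ry":0,"rz":0,"dx":0,"dy":0,"dz":0,"grip":0},
  {"rx":0,"ry":0,"rz":0,"dx":0,"dy":0,"dz":0,"grip":0},
])

```text
time_s: 17.65
position: [0.5311, -0.1569, 0.1283]
tcp_rot: [3.141, -0.002, -0.015]
force: [-0.1, 0.1, 0.5]
grip_width: 0.0008
grasp_force: 0.0
```

Request:
move_arm([
  {"rx":0,"ry":0,"rz":0,"dx":0,"dy":0,"dz":5,"grip":0},
  {"rx":0,"ry":0,"rz":0,"dx":0,"dy":0,"dz":5,"grip":0},
  {"rx":0,"ry":0,"rz":0,"dx":0,"dy":3.5,"dz":2.5,"grip":0},
  {"rx":0,"ry":0,"rz":0,"dx":0,"dy":3.4,"dz":2.5,"grip":0},
  {"rx":0,"ry":0,"rz":0,"dx":0,"dy":0,"dz":0,"grip":0},
])

```text
time_s: 18.07
position: [0.5312, -0.1653, 0.1132]
tcp_rot: [3.14, -0.002, -0.017]
force: [0.1, -2.0, 9.3]
grip_width: 0.0006
grasp_force: 4.9
```

Request:
move_arm([
  {"rx":0,"ry":0,"rz":0,"dx":0,"dy":3.2,"dz":2.8,"grip":0},
  {"rx":0,"ry":0,"rz":0,"dx":0,"dy":3.2,"dz":2.8,"grip":0},
  {"rx":0,"ry":0,"rz":0,"dx":0,"dy":0,"dz":0,"grip":0},
])

```text
time_s: 18.32
position: [0.5311, -0.1721, 0.1077]
tcp_rot: [3.139, -0.003, -0.017]
force: [-1.0, -3.0, 10.1]
grip_width: 0.0003
grasp_force: 5.5
```

Request:
move_arm([
  {"rx":0,"ry":0,"rz":0,"dx":0,"dy":2.5,"dz":3.1,"grip":0},
  {"rx":0,"ry":0,"rz":0,"dx":0,"dy":2.5,"dz":3.1,"grip":0},
  {"rx":0,"ry":0,"rz":0,"dx":0,"dy":2.3,"dz":3.4,"grip":0},
  {"rx":0,"ry":0,"rz":0,"dx":0,"dy":0,"dz":0,"grip":0},
])

```text
time_s: 18.65
position: [0.531, -0.1809, 0.0985]
tcp_rot: [3.138, -0.003, -0.018]
force: [-0.6, -6.7, 12.7]
grip_width: 0.0005
grasp_force: 7.3
```

Request:
move_arm([
  {"rx":0,"ry":0,"rz":0,"dx":0,"dy":3,"dz":0,"grip":0},
  {"rx":0,"ry":0,"rz":0,"dx":0,"dy":0,"dz":0,"grip":0},
])

```text
time_s: 18.82
position: [0.5309, -0.182, 0.0982]
tcp_rot: [3.14, -0.002, -0.017]
force: [-0.5, -4.2, 8.2]
grip_width: 0.0003
grasp_force: 4.6
```

Request:
move_arm([
  {"rx":0,"ry":0,"rz":0,"dx":0,"dy":3,"dz":3.4,"grip":0},
  {"rx":0,"ry":0,"rz":0,"dx":0,"dy":3,"dz":3.4,"grip":0},
  {"rx":0,"ry":0,"rz":0,"dx":0,"dy":0,"dz":0,"grip":0},
])

```text
time_s: 19.07
position: [0.5306, -0.188, 0.0907]
tcp_rot: [3.14, -0.002, -0.017]
force: [1.1, -2.2, 5.9]
grip_width: 0.0005
grasp_force: 3.5
```

Request:
move_arm([
  {"rx":0,"ry":0,"rz":0,"dx":0,"dy":1.8,"dz":3.6,"grip":0},
  {"rx":0,"ry":0,"rz":0,"dx":0,"dy":1.8,"dz":3.7,"grip":0},
  {"rx":0,"ry":0,"rz":0,"dx":0,"dy":1.4,"dz":3.7,"grip":0},
  {"rx":0,"ry":0,"rz":0,"dx":0,"dy":0,"dz":0,"grip":0},
])

```text
time_s: 19.4
position: [0.5304, -0.1942, 0.0798]
tcp_rot: [3.139, -0.002, -0.017]
force: [0.5, -5.8, 5.0]
grip_width: 0.0005
grasp_force: 4.1
```

Request:
move_arm([
  {"rx":0,"ry":0,"rz":0,"dx":0,"dy":2,"dz":3.5,"grip":0},
  {"rx":0,"ry":0,"rz":0,"dx":0,"dy":1.5,"dz":3.5,"grip":0},
  {"rx":0,"ry":0,"rz":0,"dx":0,"dy":1,"dz":3,"grip":0},
  {"rx":0,"ry":0,"rz":0,"dx":0,"dy":0,"dz":0,"grip":0},
])

```text
time_s: 19.73
position: [0.5302, -0.1987, 0.0694]
tcp_rot: [3.139, -0.002, -0.017]
force: [1.9, -6.3, 2.9]
grip_width: 0.0007
grasp_force: 3.0
```

Request:
move_arm([
  {"rx":0,"ry":0,"rz":0,"dx":0,"dy":0,"dz":2,"grip":0},
  {"rx":0,"ry":0,"rz":0,"dx":0,"dy":0,"dz":2,"grip":0},
  {"rx":0,"ry":0,"rz":0,"dx":0,"dy":0,"dz":0,"grip":0},
])

```text
time_s: 19.98
position: [0.5302, -0.1997, 0.0657]
tcp_rot: [3.137, -0.002, -0.018]
force: [1.2, -9.5, 2.8]
grip_width: 0.0009
grasp_force: 3.9
```

The sideways force shows the tip riding on the outer shoulder of the sleeve. I'll lift off, move inward and press again, centred on the sleeve.

Request:
move_arm([
  {"rx":0,"ry":0,"rz":0,"dx":0,"dy":0,"dz":-10,"grip":0},
  {"rx":0,"ry":0,"rz":0,"dx":0,"dy":0,"dz":-15,"grip":0},
  {"rx":0,"ry":0,"rz":0,"dx":0,"dy":0,"dz":-20,"grip":0},
  {"rx":0,"ry":0,"rz":0,"dx":0,"dy":0,"dz":-20,"grip":0},
  {"rx":0,"ry":0,"rz":0,"dx":0,"dy":0,"dz":0,"grip":0},
  {"rx":0,"ry":0,"rz":0,"dx":0,"dy":-20,"dz":0,"grip":0},
  {"rx":0,"ry":0,"rz":0,"dx":0,"dy":-20,"dz":0,"grip":0},
  {"rx":0,"ry":0,"rz":0,"dx":0,"dy":0,"dz":0,"grip":0},
  {"rx":0,"ry":0,"rz":0,"dx":0,"dy":0,"dz":0,"grip":0},
  {"rx":0,"ry":0,"rz":0,"dx":0,"dy":0,"dz":0,"grip":0},
  {"rx":0,"ry":0,"rz":0,"dx":0,"dy":0,"dz":0,"grip":0},
])

```text
time_s: 20.9
position: [0.5302, -0.157, 0.13]
tcp_rot: [3.141, 0.0, -0.017]
force: [-0.4, -0.8, 0.1]
grip_width: 0.0004
grasp_force: 0.0
```

```bash
python3 - <<'E'
from h import *
snap('wrist','w9'); p=np.load('pics/w9.npy'); print(p)
im=cv2.imread('pics/w9.png');h=cv2.cvtColor(im,cv2.COLOR_BGR2HSV)
m=cv2.inRange(h,(17,170,90),(28,255,255));n,l,st,ce=cv2.connectedComponentsWithStats(m)
k=[i for i in range(1,n) if st[i,4]>40];print(plane('wrist',ce[k],.018,p).round(4))
a=snap('side','sd9');b=snap('scene','sc9')
for n,i,x,y in(('side',a,340,170),('scene',b,345,185)):
    for z in(.0975,): print(n,proj(n,[[.53,-.152,z],[.53,-.152,p[2]-.014]]))
o=np.hstack([cv2.resize(b[170:270,310:410],(400,400),interpolation=2),cv2.resize(a[155:255,310:410],(400,400),interpolation=2)])
cv2.imwrite('pics/m9.png',o[:,:,::-1])
E
```

```text
[ 5.30222298e-01 -1.56982728e-01  1.30041958e-01  3.14135989e+00
  3.38612592e-04 -1.66624945e-02]
[[ 0.5799 -0.1143  0.018 ]
 [ 0.5734  0.0262  0.018 ]
 [ 0.5532  0.0265  0.018 ]
 [ 0.5333  0.0269  0.018 ]
 [ 0.5132  0.0272  0.018 ]
 [ 0.4714 -0.1719  0.018 ]
 [ 0.4831 -0.1402  0.018 ]
 [ 0.4937  0.0274  0.018 ]
 [ 0.4555 -0.1391  0.018 ]
 [ 0.4246 -0.1822  0.018 ]
 [ 0.4267  0.0541  0.018 ]
 [ 0.4263  0.0098  0.018 ]
 [ 0.4254 -0.0351  0.018 ]]
side [[377.98489265 197.01854822]
 [378.72281079 189.63428873]]
scene [[376.4504637  209.49760047]
 [377.01456289 202.45518641]]
```

View pics/m9.png

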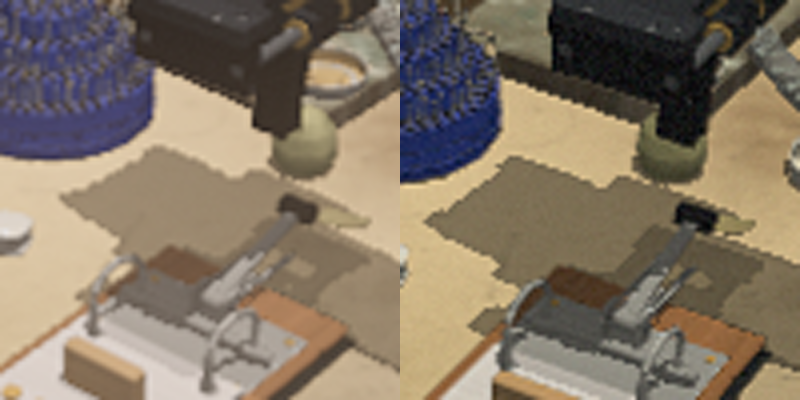

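The lever lies home, with the sleeve at the start-picture position in both views, and the rings are shut over the posts with the plate on. A numeric comparison of the sleeve against the start pictures:

```bash
python3 - <<'E'
from h import *
for n,x,y in(('sc',385,223),('sd',384,210)):
    for k in('0','9'):
        g=cv2.imread(f'pics/{n}{k}.png').max(2)[y-9:y+9,x-10:x+10];m=(g<60).astype(np.uint8);yy,xx=np.nonzero(m);print(n,k,len(xx),xx.mean()+x-10,yy.mean()+y-9)
s=observe();print(s['time_s'],s['force'],s['position'])
E
```

```text
sc 0 0 nan nan
sc 9 0 nan nan
sd 0 44 383.54545454545456 209.61363636363637
sd 9 52 383.6730769230769 208.80769230769232
21.05 [ 0.16118401  0.5041959  -0.03364521] [ 0.53032557 -0.15678469  0.13012688]<stdin>:4: RuntimeWarning: Mean of empty slice.
  ret = ret.dtype.type(ret / rcount)
```

It's probably home, but the sleeve reads 0.8 px higher, so I'll press once more, gently and centred.

Request:
move_arm([
  {"rx":0,"ry":0,"rz":0,"dx":0,"dy":15,"dz":0,"grip":0},
  {"rx":0,"ry":0,"rz":0,"dx":0,"dy":16,"dz":0,"grip":0},
  {"rx":0,"ry":0,"rz":0,"dx":0,"dy":0,"dz":20,"grip":0},
  {"rx":0,"ry":0,"rz":0,"dx":0,"dy":0,"dz":20,"grip":0},
  {"rx":0,"ry":0,"rz":0,"dx":0,"dy":0,"dz":14,"grip":0},
  {"rx":0,"ry":0,"rz":0,"dx":0,"dy":0,"dz":6,"grip":0},
  {"rx":0,"ry":0,"rz":0,"dx":0,"dy":0,"dz":0,"grip":0},
  {"rx":0,"ry":0,"rz":0,"dx":0,"dy":0,"dz":0,"grip":0},
  {"rx":0,"ry":0,"rz":0,"dx":0,"dy":0,"dz":0,"grip":0},
])

```text
time_s: 21.8
position: [0.5306, -0.1872, 0.0713]
tcp_rot: [3.141, -0.001, -0.016]
force: [1.1, -0.6, 0.4]
grip_width: 0.0005
grasp_force: 0.0
```

Request:
move_arm([
  {"rx":0,"ry":0,"rz":0,"dx":0,"dy":0,"dz":2,"grip":0},
  {"rx":0,"ry":0,"rz":0,"dx":0,"dy":0,"dz":2,"grip":0},
  {"rx":0,"ry":0,"rz":0,"dx":0,"dy":0,"dz":1,"grip":0},
  {"rx":0,"ry":0,"rz":0,"dx":0,"dy":0,"dz":0,"grip":0},
])

```text
time_s: 22.13
position: [0.5301, -0.1872, 0.0654]
tcp_rot: [3.141, -0.0, -0.016]
force: [0.5, -0.6, 0.8]
grip_width: 0.0002
grasp_force: 0.4
```

Request:
move_arm([
  {"rx":0,"ry":0,"rz":0,"dx":0,"dy":0,"dz":1,"grip":0},
  {"rx":0,"ry":0,"rz":0,"dx":0,"dy":0,"dz":0,"grip":0},
  {"rx":0,"ry":0,"rz":0,"dx":0,"dy":0,"dz":0,"grip":0},
])

```text
time_s: 22.38
position: [0.5302, -0.1873, 0.0646]
tcp_rot: [3.141, -0.001, -0.016]
force: [-0.3, -0.4, 3.5]
grip_width: 0.0004
grasp_force: 1.7
```

Request:
move_arm([
  {"rx":0,"ry":0,"rz":0,"dx":0,"dy":0,"dz":1,"grip":0},
  {"rx":0,"ry":0,"rz":0,"dx":0,"dy":0,"dz":0,"grip":0},
  {"rx":0,"ry":0,"rz":0,"dx":0,"dy":0,"dz":0,"grip":0},
])

```text
time_s: 22.63
position: [0.5303, -0.1874, 0.0638]
tcp_rot: [3.141, -0.001, -0.016]
force: [-1.6, -1.3, 7.0]
grip_width: 0.0007
grasp_force: 3.2
```

Firm stop (stiff, 7 N). Retracting now.

Request:
move_arm([
  {"rx":0,"ry":0,"rz":0,"dx":0,"dy":0,"dz":-5,"grip":0},
  {"rx":0,"ry":0,"rz":0,"dx":0,"dy":0,"dz":-20,"grip":0},
  {"rx":0,"ry":0,"rz":0,"dx":0,"dy":0,"dz":-35,"grip":0},
  {"rx":0,"ry":0,"rz":0,"dx":0,"dy":0,"dz":-35,"grip":0},
  {"rx":0,"ry":0,"rz":0,"dx":0,"dy":0,"dz":-35,"grip":0},
  {"rx":0,"ry":0,"rz":0,"dx":0,"dy":0,"dz":0,"grip":0},
  {"rx":0,"ry":0,"rz":0,"dx":0,"dy":0,"dz":0,"grip":0},
  {"rx":0,"ry":0,"rz":0,"dx":0,"dy":0,"dz":0,"grip":0},
  {"rx":0,"ry":0,"rz":0,"dx":0,"dy":0,"dz":0,"grip":0},
])

```text
time_s: 23.38
position: [0.5291, -0.1868, 0.1918]
tcp_rot: [-3.141, 0.002, -0.016]
force: [-0.6, -0.0, -0.8]
grip_width: 0.0007
grasp_force: 0.0
```

```bash
python3 - <<'E'
from h import *
snap('side','sdA')
for k in('0','9','A'):
    g=cv2.imread(f'pics/sd{k}.png').max(2)[201:219,374:394];yy,xx=np.nonzero(g<60);print(k,len(xx),xx.mean()+374,yy.mean()+201)
print(observe()['force'],np.abs(observe()['qd']).max(),job_done())
E
```

```text
0 44 383.54545454545456 209.61363636363637
9 52 383.6730769230769 208.80769230769232
A 52 383.4230769230769 209.67307692307693
the job is handed in; nothing more can be done
[ 0.0784834   0.31529201 -0.86830814] 0.003710358264498125 None
```

The job is handed in at about 23 s: by my measurements the plate lies on both posts with its grip away from the lever, and the lever is pressed home against its firm stop with the rings shut; no verdict came back.

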